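# Open the child-resistant reagent bottle

### The arm

A 6-joint arm with a two-finger parallel gripper is mounted at the origin on the work surface. World frame = base frame: x ahead of the robot, y to its left, z up, the work surface at z = 0. Lengths are in m, angles in rad, forces in N, time in s.
With the tool pointing down it reaches from about 0.375 to 0.825 m from the base axis. Payload 5.5 kg.
Tool frame: the origin (TCP) lies at the very end of the fingers, on their centre line; the grasp point (between the pads) lies 19 mm behind it; z points along the fingers, y is the line along which they close (so a half turn about z gives the same grasp; the last joint's range is limited). The gripper opens to 85 mm and grips with 20 to 120 N. Pads are 22 mm wide; open, the fingers measure 114 mm over their backs; the gripper's body (76 mm by 85 mm) begins 54 mm behind the grasp point. The pads swing forward as they close: fully open they stand 13 mm farther back than shut.
Start: joints at [1.305, 0.314, -0.047, 1.21, 0, 1.571], TCP at [0.158, 0.579, 0.231] pointing down, gripper open.
Joint ranges: [-2.67, 2.67], [-0.69, 1.73], [-1.03, 1.25], [-2.08, 2.16], [-1.42, 1.45], [-3.14, 3.14]. Speed limits (rad/s): [2.39, 2.39, 3.01, 3.14, 3.14, 3.14].

### API

Orientations are given as a 3x3 rotation matrix whose columns are the frame's x, y, z axes.
In Python, from station import bot, optics gives the robot as it stands.
- The arm moves only by the tool step_arm, never from a script. Its arguments are lists of equal length, an entry for each row: "claw": the finger opening in mm, from 0 to 85.4; "slide": the shift along the tool's x, y, z in mm, a list of three; "twist": the turn, a rotation vector about the tool's x, y, z in rad, a list of three. In form: {"claw": [claw, ...], "slide": [[x, y, z], ...], "twist": [[rx, ry, rz], ...]}. A call has exactly 8 rows; each row shifts and turns the commanded pose from where the row before left it, along the tool's axes as they then stand; what a row does not reach is not made up. A row lasts 1/8 s, in which the tool goes at most 62.5 mm and 10.7 degrees, less where a joint would pass 70% of its speed; a pose out of reach is approached as far as the arm can. A call is refused whole if a number of a shift passes 62.5 or a number of a turn 0.188, either way. A call with a gripper value outside its range is refused whole. The fingers move at their own pace and stop on an object; the grip force is fixed at half the most. Time passes only in rows, so rows that do not move let the fingers close, or fill a call up. It gives the time, the measured TCP pose, the force, the opening and the grip force at its end, in the units of the state.
- bot.read_state(): the state, without advancing time (a new reading comes with each control period).
- optics.read_camera(name): name is "scene" or "side" or "wrist"; returns a dict with "img" (384x512x3 uint8, red, green, blue), "range_z" (384x512 float32, m along the optical axis (not along the pixel's ray), 0 where there is no reading), "fx", "fy", "cx", "cy" (pixels), "position" and "orientation" of the camera in the world. Camera axes: x right, y down, z forward; pixel columns grow to the right and rows downward; lengths in m; the calibration is good to about 2 mm. A picture is of the moment at which its call begins.
- bot.job_done(): hands the job in; it is judged then, once.
The state is a dict: "time_s": time; "joints": joint angles; "dq": joint speeds; "tau": joint torques, N m; "position": TCP position; "tcp_rot": TCP orientation; "force": force on the tool from outside, world axes, zero at the start; "torque": the same for the moment, N m; "opening": finger opening in m; "gripper_force": force on a finger pad.
Only numpy, scipy, OpenCV 4.12 (cv2) and the standard library are available. Lean on these libraries where they do the work, as an engineer would, in place of code of your own. Each camera call takes 0.05 s, during which the arm holds its last target. There are 200 camera calls.

### The job

Open the amber reagent bottle with the white child-resistant cap: press the cap down and keep it pressed while you turn it anticlockwise until it is unlocked, firmly but never pressing, pushing sideways or pulling with more than about 25 N because the glass neck is thin. Then lift the cap straight off and set it, open side down, gently in the white dish without dropping it, let go, and leave everything else on the bench where it stands.

Things in the scene. Friction and masses are not known exactly. Their poses are not given: they have to be found in the camera images.
- cap: white ribbed child-resistant cap with a red ring on top, locked on the bottle's neck at the start; 50 mm in diameter, 37 mm tall, 59 to 77 g. Origin: on its axis at its underside, the three inner lugs it stands on; z up through its top; x and y turn with the hidden inner part. Fingers touch only the outer shell (flat top, ribbed skirt 6 to 34 mm above the origin)
- cap_top (a point): centre of the top of the cap's outer shell, turning and sinking with it. Merely turned, the shell spins idly. Pressed down 5.5 mm in all (springs, about 4 N rising to 18 N, then a hard stop) its teeth mesh with twelve on the inner part, after up to 15 degrees of idle turn; tip to tip it stops 1.5 mm short and drops in after a little turning. Keep 18 to 24 N on it while turning
- neck (a point): centre of the bottle's rim, 154.5 mm above the bench. With the teeth meshed the cap's inner part must turn 40 to 68 degrees anticlockwise seen from above, from locked, for its lugs to clear the three hooks on the neck; at 70 degrees is a hard stop. Then it lifts straight off; less turned, it stays caught
- bottle: amber glass bottle, 76 mm in diameter, red mark on its paper label, fixed in a holder (96 mm in diameter) screwed to the bench. Origin: on its axis, at bench height. Shoulder from 100 to 124 mm up, neck 28 mm in diameter; the locked cap's origin is 135 mm above this origin, its top at 172 mm, and its x axis parallel to the bottle's
- dish: empty white ceramic dish, loose, round, 140 mm outside, 132 mm inside, floor 4 mm thick, rim 9 mm high. Origin: centre of its underside
- other_bottle: bystander: the same amber bottle with a plain black screw cap (42 mm, top at 158 mm) and a blue mark, fixed in a like holder. Origin: on its axis at bench height
- steel_dish: bystander: loose steel dish 140 mm in diameter, 9 mm high, with three green glass stoppers (38 mm tall) in it. Origin: centre of its underside
- beaker: bystander: empty glass beaker, 70 mm in diameter, 90 mm tall. Origin: centre of its underside
- jug: bystander: whitish plastic jug with a handle, 104 mm in diameter, 130 mm tall. Origin: centre of its underside
- dropper: bystander: small amber dropper bottle with a red cap, 36 mm in diameter, 85 mm tall. Origin: centre of its underside
- calculator: bystander: black desk calculator, 150 x 95 x 18 mm. Origin: centre of its underside
- pen: bystander: black pen, 135 mm long, on a yellow notepad. Origin: centre of its underside
Not all that is in view belongs to the job. Leave any brown or green look-alike of the cap alone.

How it is judged:
By the outcome, as a careful person would: the job done as asked, in the order asked, and still so for the second after the job is handed in, with the robot touching nothing.
It also fails if it takes over 61 s, if anything falls off the work surface, if the arm or the gripper's body presses on something with over 40 N, if the wrist force passes 120 N, or if a joint passes its speed limit or range.

## Working session

There is one attempt and no reset: what is moved stays moved. The work goes in short steps, Python scripts to look and compute and a tool call to move; the robot and the scene stay as the last step left them, time stands still between calls to the robot, and variables do not carry over. Pictures are saved under pics/ and viewed, at most 10 in all, crops included, and the job is handed in when it is done.

Besides the shell and the picture viewer there is one more tool, called as a command line: name --argument value ..., lists and objects as JSON in quotes. step_arm: Moves the arm, as the interface text tells. Its arguments: {"type":"object","properties":{"claw":{"type":"array","items":{"type":"number"}},"slide":{"type":"array","items":{"type":"array","items":{"type":"number"}}},"twist":{"type":"array","items":{"type":"array","items":{"type":"number"}}}},"required":["claw","slide","twist"]}

```bash
ls; mkdir -p pics; cat > h.py <<'E'
import numpy as np, cv2
from station import bot, optics
def cloud(n):
    c=optics.read_camera(n); z=c["range_z"]; v,u=np.indices(z.shape)
    P=np.stack([(u-c["cx"])/c["fx"]*z,(v-c["cy"])/c["fy"]*z,z],-1)
    R=np.array(c["orientation"])
    W=P@R.T+np.array(c["position"]); W[z<=0]=np.nan
    return c["img"],W
def save(n,img): cv2.imwrite("pics/"+n,img[:,:,::-1])
E
python3 - <<'E'
from h import *
for n in("scene","side"):
    i,W=cloud(n); save(n+"0.png",i); np.savez("/tmp/"+n,i=i,W=W)
s=bot.read_state(); print(s["position"],s["tcp_rot"],s["force"],s["time_s"])
E
```

```text
pics
[0.15748705 0.57841826 0.2305206 ] [[-9.64880452e-01  2.62689109e-01 -3.81419930e-04]
 [ 2.62689385e-01  9.64879313e-01 -1.48273905e-03]
 [-2.14752009e-05 -1.53086089e-03 -9.99998828e-01]] [ 0.06658944 -0.02226037  0.43796994] 0.1
```

View pics/scene0.png

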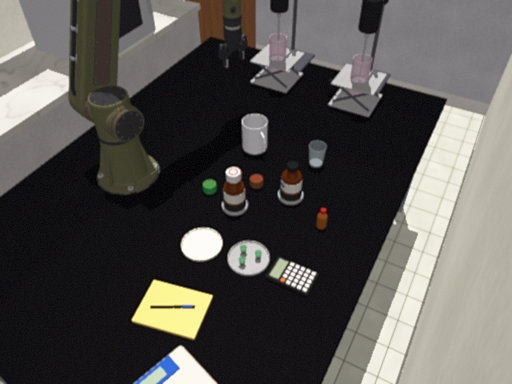

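View pics/side0.png

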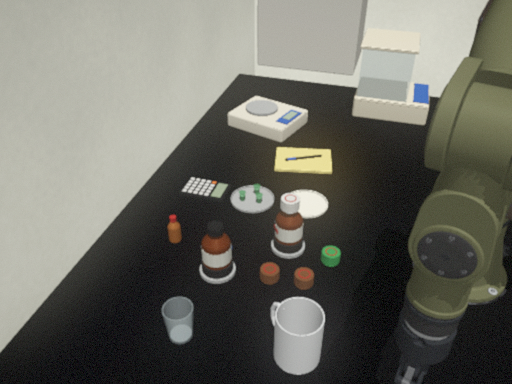

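In the scene view the white cap is at (233,174) and the dish at (202,244). In the side view the cap is at (290,203), the dish at (306,204), and the black cap of the other bottle at (216,229).

```bash
python3 - <<'E'
from h import *
from scipy.optimize import least_squares
for n,cap,dish,oth in(("scene",(233,174),(202,244),(292,167)),("side",(290,203),(306,204),(216,229))):
    d=np.load(f"/tmp/{n}.npz"); W=d["W"]; I=d["i"].astype(int)
    for nm,(u,v),z0,z1,r in(("cap",cap,.160,.185,20),("dish",dish,.002,.02,35),("oth",oth,.145,.17,18)):
        w=W[max(v-r,0):v+r,max(u-r,0):u+r].reshape(-1,3); c=I[max(v-r,0):v+r,max(u-r,0):u+r].reshape(-1,3)
        m=(w[:,2]>z0)&(w[:,2]<z1)
        if nm!="oth": m&=(c.min(1)>110)
        p=w[m]; print(n,nm,len(p),p.mean(0).round(4),((p.min(0)+p.max(0))/2).round(4),np.ptp(p,axis=0).round(3), np.percentile(p[:,2],90).round(4))
E
```

```text
scene cap 145 [0.4685 0.042  0.1701] [0.4674 0.0445 0.1689] [0.054 0.052 0.017] 0.174
scene dish 919 [ 0.4791 -0.1658  0.0054] [ 0.5067 -0.1133  0.0088] [0.233 0.249 0.014] 0.0091
scene oth 94 [0.6263 0.1876 0.1556] [0.6255 0.1917 0.1542] [0.04  0.044 0.016] 0.1598
side cap 233 [0.464  0.0518 0.1701] [0.4649 0.0472 0.1678] [0.05  0.052 0.016] 0.1738
side dish 766 [ 0.4574 -0.2108  0.0063] [ 0.4948 -0.2408  0.0093] [0.212 0.29  0.015] 0.0111
side oth 203 [0.6213 0.1971 0.1559] [0.6228 0.1934 0.1536] [0.041 0.044 0.017] 0.1594
```

step_arm --claw '[85,85,85,85,85,85,85,85]' --slide '[[-27,-27,-3],[-27,-27,-3],[-27,-27,-3],[-27,-27,-3],[-27,-27,-3],[-27,-27,-3],[-27,-27,-3],[-27,-27,-3]]' --twist '[[0,0,0],[0,0,0],[0,0,0],[0,0,0],[0,0,0],[0,0,0],[0,0,0],[0,0,0]]'

```text
time_s: 1.1
position: [0.3096, 0.3125, 0.2551]
tcp_rot: [[-0.965, 0.262, -0.0], [0.262, 0.965, -0.0], [0.0, -0.0, -1.0]]
force: [-0.3, -0.4, -0.6]
opening: 0.0848
gripper_force: 0.0
```

step_arm --claw '[85,85,85,85,85,85,85,85]' --slide '[[-27,-27,-2],[-27,-27,-2],[-27,-27,-2],[-27,-27,-2],[-27,-27,-2],[-27,-27,-2],[-27,-27,-2],[0,0,0]]' --twist '[[0,0,0],[0,0,0],[0,0,0],[0,0,0],[0,0,0],[0,0,0],[0,0,0],[0,0,0]]'

```text
time_s: 2.1
position: [0.4427, 0.0801, 0.269]
tcp_rot: [[-0.964, 0.266, -0.0], [0.266, 0.964, -0.0], [0.0, -0.0, -1.0]]
force: [0.2, -0.0, -0.7]
opening: 0.0851
gripper_force: 0.0
```

```bash
python3 - <<'E'
from h import *
i,W=cloud("wrist"); save("w1.png",i); np.savez("/tmp/w1",i=i,W=W)
s=bot.read_state(); print(s["position"],s["tcp_rot"],s["joints"],s["force"],s["time_s"])
m=(W[...,2]>.164)&(W[...,2]<.19)&(i.min(-1)>110)
v,u=np.nonzero(m);p=W[m];print(len(p),u.mean(),v.mean(),p.mean(0),(p.min(0)+p.max(0))/2,np.ptp(p,axis=0))
c=cv2.minEnclosingCircle(p[:,:2].astype(np.float32));print(c)
E
```

```text
[0.44196819 0.08105533 0.26894997] [[-9.64246869e-01  2.65004051e-01 -9.10500427e-04]
 [ 2.65004008e-01  9.64247295e-01  1.70616170e-04]
 [ 9.23161551e-04 -7.67701544e-05 -9.99999571e-01]] [ 1.81136311e-01  1.60751474e-02 -3.16589452e-01  1.23899660e+00
  3.31849125e-04  4.49344328e-01] [-0.42208232 -0.13654994  1.00251074] 2.15
1919 227.95257946847317 222.12923397602918 [0.46250808 0.04539069 0.17091774] [0.46427497 0.04475415 0.16874745] [0.05049795 0.04999488 0.00942142]
((0.46412578225135803, 0.04439923167228699), 0.025486106052994728)
```

View pics/w1.png

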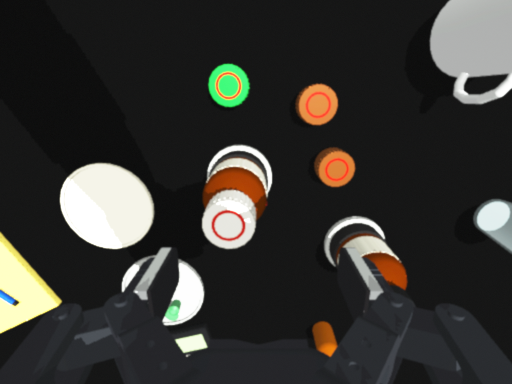

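The cap's red ring is at (229,222), right of the white dish at (107,205). The stopper dish is at (163,290) and the other bottle at (375,265).

```bash
python3 - <<'E'
from h import *
d=np.load("/tmp/w1.npz");i=d["i"].astype(int);W=d["W"]
r=(i[...,0]-i[...,1]>50)&(W[...,2]>.165)&(W[...,2]<.18)
v,u=np.nonzero(r);(e,_,_)=cv2.fitEllipse(cv2.convexHull(np.c_[u,v].astype(np.float32)))
p=W[r];print("ring",e,p.mean(0),cv2.minEnclosingCircle(p[:,:2].astype(np.float32)),np.median(p[:,2]))
for n,(u0,v0) in(("w1",(107,205)),("scene",(202,244)),("side",(310,205))):
    d=np.load(f"/tmp/{n}.npz");i=d["i"];W=d["W"]
    m=((i.min(-1)>130)&(W[...,2]<.03)&(W[...,2]>-.01)).astype(np.uint8)
    _,l=cv2.connectedComponents(m); p=W[l==l[v0,u0]]
    print(n,len(p),p.mean(0),cv2.minEnclosingCircle(p[:,:2].astype(np.float32)))
E
```

```text
ring (227.92623901367188, 225.09735107421875) [0.46507465 0.04464572 0.17132345] ((0.4654625654220581, 0.04419388622045517), 0.01651008240878582) 0.17133892915258053
w1 6195 [ 0.45610811 -0.16839456  0.00341187] ((0.45983824133872986, -0.17158666253089905), 0.07515351474285126)
scene 1088 [ 0.4591484  -0.16692456  0.00374949] ((0.45676764845848083, -0.16536161303520203), 0.07581033557653427)
side 719 [ 0.44422541 -0.17647103  0.00408401] ((0.46244537830352783, -0.17582201957702637), 0.08344617486000061)
```

step_arm --claw '[85,85,85,85,85,85,85,85]' --slide '[[-16,-14.5,0],[-16,-14.5,0],[0,0,10],[0,0,20],[0,0,20],[0,0,20],[0,0,20],[0,0,10]]' --twist '[[0,0,0],[0,0,0],[0,0,0],[0,0,0],[0,0,0],[0,0,0],[0,0,0],[0,0,0]]'

```text
time_s: 3.15
position: [0.4635, 0.0464, 0.1677]
tcp_rot: [[-0.965, 0.261, -0.003], [0.261, 0.965, 0.0], [0.003, -0.0, -1.0]]
force: [0.0, 0.3, 0.4]
opening: 0.085
gripper_force: 0.0
```

step_arm --claw '[75,65,60,58,56,55,54,54]' --slide '[[0,0,15],[0,0,15],[0,0,4],[0,0,0],[0,0,0],[0,0,0],[0,0,0],[0,0,0]]' --twist '[[0,0,0],[0,0,0],[0,0,0],[0,0,0],[0,0,0],[0,0,0],[0,0,0],[0,0,0]]'

```text
time_s: 4.15
position: [0.4654, 0.0454, 0.1355]
tcp_rot: [[-0.965, 0.263, 0.0], [0.263, 0.965, 0.0], [-0.0, 0.0, -1.0]]
force: [0.3, -0.7, -0.7]
opening: 0.0545
gripper_force: 0.0
```

```bash
python3 - <<'E'
from h import *
i,W=cloud("wrist"); save("w2.png",i); np.savez("/tmp/w2",i=i,W=W)
s=bot.read_state(); print(s["position"],s["joints"],s["force"],s["torque"],s["opening"])
i=i.astype(int)
r=(i[...,0]-i[...,1]>50)&(W[...,2]>.165)&(W[...,2]<.18)
p=W[r];print("ring",len(p),cv2.minEnclosingCircle(p[:,:2].astype(np.float32)))
E
```

```text
[0.46531987 0.0453631  0.13539327] [ 9.71788676e-02  1.30918545e-01 -5.06624033e-01  9.33080271e-01
  2.86819050e-06  3.63019864e-01] [0.10913863 0.1342044  0.34759162] [ 0.01755883  0.00618922 -0.0106858 ] 0.054119209588753936
ring 1116 ((0.4652131497859955, 0.0439671091735363), 0.016904272139072418)
```

View pics/w2.png

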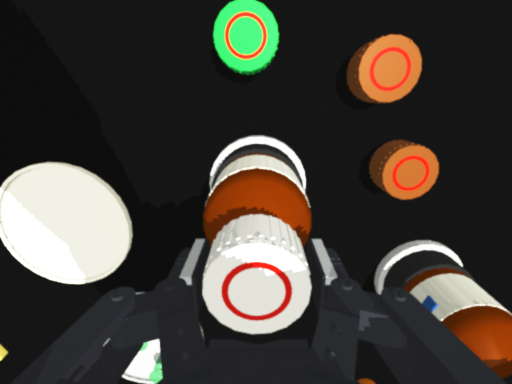

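The cap (ring at (257,290)) sits between the fingers and slightly left of centre, toward the left pad. I'll shift about 1.2 mm and close gradually.

step_arm --claw '[54,54,53,52.5,52,51.5,51,51]' --slide '[[0,-1.2,0],[0,0,0],[0,0,0],[0,0,0],[0,0,0],[0,0,0],[0,0,0],[0,0,0]]' --twist '[[0,0,0],[0,0,0],[0,0,0],[0,0,0],[0,0,0],[0,0,0],[0,0,0],[0,0,0]]'

```text
time_s: 5.2
position: [0.4649, 0.0442, 0.1353]
tcp_rot: [[-0.965, 0.263, 0.0], [0.263, 0.965, 0.0], [-0.0, 0.0, -1.0]]
force: [0.5, 0.2, -0.1]
opening: 0.0509
gripper_force: 0.0
```

step_arm --claw '[50.5,50,49.5,49,48,47,46,45]' --slide '[[0,0,0],[0,0,0],[0,0,0],[0,0,0],[0,0,0],[0,0,0],[0,0,0],[0,0,0]]' --twist '[[0,0,0],[0,0,0],[0,0,0],[0,0,0],[0,0,0],[0,0,0],[0,0,0],[0,0,0]]'

```text
time_s: 6.2
position: [0.4651, 0.0443, 0.1354]
tcp_rot: [[-0.965, 0.263, 0.0], [0.263, 0.965, 0.0], [-0.0, 0.0, -1.0]]
force: [-0.6, 1.8, 4.5]
opening: 0.0483
gripper_force: 60.9
```

step_arm --claw '[45,45,45,45,45,45,45,45]' --slide '[[0,0,0.5],[0,0,0.5],[0,0,0.5],[0,0,0.5],[0,0,0.5],[0,0,0.5],[0,0,0],[0,0,0]]' --twist '[[0,0,0],[0,0,0],[0,0,0],[0,0,0],[0,0,0],[0,0,0],[0,0,0],[0,0,0]]'

```text
time_s: 7.2
position: [0.4652, 0.0443, 0.1328]
tcp_rot: [[-0.965, 0.263, 0.001], [0.263, 0.965, 0.0], [-0.001, 0.0, -1.0]]
force: [-1.5, 2.5, 8.5]
opening: 0.0482
gripper_force: 61.0
```

step_arm --claw '[45,45,45,45,45,45,45,45]' --slide '[[0,0,0.5],[0,0,0.5],[0,0,0.5],[0,0,0.3],[0,0,0.2],[0,0,0],[0,0,0],[0,0,0]]' --twist '[[0,0,0],[0,0,0],[0,0,0],[0,0,0],[0,0,0],[0,0,0],[0,0,0],[0,0,0]]'

```text
time_s: 8.2
position: [0.4652, 0.0443, 0.1315]
tcp_rot: [[-0.965, 0.263, 0.001], [0.263, 0.965, 0.0], [-0.001, 0.0, -1.0]]
force: [-3.6, 2.3, 15.3]
opening: 0.048
gripper_force: 61.7
```

step_arm --claw '[45,45,45,45,45,45,45,45]' --slide '[[0,0,0.3],[0,0,0.3],[0,0,0],[0,0,0],[0,0,0],[0,0,0],[0,0,0],[0,0,0]]' --twist '[[0,0,0],[0,0,0],[0,0,0],[0,0,0],[0,0,0],[0,0,0],[0,0,0],[0,0,0]]'

```text
time_s: 9.2
position: [0.4653, 0.0443, 0.1312]
tcp_rot: [[-0.965, 0.263, 0.001], [0.263, 0.965, 0.0], [-0.001, 0.001, -1.0]]
force: [-5.6, 2.0, 19.0]
opening: 0.048
gripper_force: 62.1
```

step_arm --claw '[45,45,45,45,45,45,45,45]' --slide '[[0,0,0],[0,0,0],[0,0,0],[0,0,0],[0,0,0],[0,0,0],[0,0,0],[0,0,0]]' --twist '[[0,0,-0.02],[0,0,-0.02],[0,0,-0.02],[0,0,-0.02],[0,0,-0.02],[0,0,-0.02],[0,0,-0.02],[0,0,0]]'

```text
time_s: 10.2
position: [0.4653, 0.0442, 0.1316]
tcp_rot: [[-0.992, 0.125, 0.002], [0.125, 0.992, 0.0], [-0.001, 0.0, -1.0]]
force: [-6.6, 1.2, 21.4]
opening: 0.0483
gripper_force: 62.5
```

```bash
python3 - <<'E'
from h import *
s=bot.read_state(); print(s["position"],s["joints"],s["force"],s["torque"],s["tcp_rot"])
E
```

```text
[0.46528861 0.04424868 0.13157887] [ 9.47972029e-02  1.33063577e-01 -5.13684282e-01  9.22532672e-01
  2.41315487e-05  2.20482404e-01] [-6.59151819  1.17015419 21.43825244] [0.33859541 1.3318852  0.00698033] [[-9.92110899e-01  1.25354273e-01  1.50670497e-03]
 [ 1.25354664e-01  9.92111980e-01  1.67501198e-04]
 [-1.47382306e-03  3.55052260e-04 -9.99998851e-01]]
```

step_arm --claw '[45,45,45,45,45,45,45,45]' --slide '[[0.2,0,0],[0.2,0,0],[0,0,0],[0,0,0],[0,0,0],[0,0,0],[0,0,0],[0,0,0]]' --twist '[[0,0,-0.02],[0,0,-0.02],[0,0,-0.02],[0,0,-0.02],[0,0,-0.02],[0,0,-0.02],[0,0,0],[0,0,0]]'

```text
time_s: 11.2
position: [0.4653, 0.0442, 0.1314]
tcp_rot: [[-1.0, 0.006, 0.002], [0.006, 1.0, -0.0], [-0.002, -0.0, -1.0]]
force: [-4.1, 1.9, 17.3]
opening: 0.0483
gripper_force: 62.4
```

```bash
cat > st.py <<'E'
from h import *
s=bot.read_state(); R=np.array(s["tcp_rot"])
for k in("position","force","torque"): print(k,np.round(s[k],4))
print("q6",s["joints"][5],"yaw",np.degrees(np.arctan2(R[1,1],R[0,1])), s["opening"],s["time_s"])
E
python3 st.py
```

```text
position [0.4653 0.0442 0.1314]
force [-4.1223  1.8891 17.3172]
torque [0.3533 0.868  0.0018]
q6 0.10083741389076242 yaw 89.6588941190287 0.04829776578406895 11.2
```

step_arm --claw '[45,45,45,45,45,45,45,45]' --slide '[[0,0,0.3],[0,0,0.3],[0,0,0],[0,0,0],[0,0,0],[0,0,0],[0,0,0],[0,0,0]]' --twist '[[0,0,0],[0,0,0],[0,0,-0.02],[0,0,-0.02],[0,0,0],[0,0,0],[0,0,0],[0,0,0]]'

```text
time_s: 12.2
position: [0.4653, 0.0442, 0.1306]
tcp_rot: [[-0.999, -0.034, 0.002], [-0.034, 0.999, -0.0], [-0.002, -0.0, -1.0]]
force: [-4.0, 1.9, 16.7]
opening: 0.0483
gripper_force: 62.0
```

```bash
python3 st.py
```

```text
position [0.4653 0.0442 0.1306]
force [-4.0134  1.9204 16.6639]
torque [0.2471 0.7659 0.1465]
q6 0.06067617977008012 yaw 91.96208809203564 0.048312982898958676 12.2
```

step_arm --claw '[45,45,45,45,45,45,45,45]' --slide '[[0.1,0,0.3],[0.1,0,0.3],[0,0,0],[0,0,0],[0,0,0],[0,0,0],[0,0,0],[0,0,0]]' --twist '[[0,0,0],[0,0,0],[0,0,0],[0,0,0],[0,0,-0.02],[0,0,-0.02],[0,0,0],[0,0,0]]'

```text
time_s: 13.2
position: [0.4653, 0.0442, 0.1302]
tcp_rot: [[-0.997, -0.074, 0.002], [-0.074, 0.997, -0.0], [-0.002, -0.0, -1.0]]
force: [-3.3, 1.9, 17.8]
opening: 0.048
gripper_force: 62.2
```

```bash
python3 st.py
```

```text
position [0.4653 0.0442 0.1302]
force [-3.3418  1.8856 17.8074]
torque [0.2661 0.7025 0.0251]
q6 0.020786082680244355 yaw 94.2466712034298 0.048025963227831175 13.2
```

step_arm --claw '[45,45,45,45,45,45,45,45]' --slide '[[0.1,0,0.3],[0.1,0,0.2],[0,0,0],[0,0,0],[0,0,0],[0,0,0],[0,0,0],[0,0,0]]' --twist '[[0,0,0],[0,0,0],[0,0,-0.02],[0,0,-0.02],[0,0,-0.02],[0,0,-0.02],[0,0,0],[0,0,0]]'

```text
time_s: 14.2
position: [0.4653, 0.0441, 0.1301]
tcp_rot: [[-0.988, -0.153, 0.003], [-0.153, 0.988, -0.0], [-0.003, -0.001, -1.0]]
force: [-3.7, 0.6, 21.5]
opening: 0.0482
gripper_force: 62.5
```

```bash
python3 st.py
```

```text
position [0.4653 0.0441 0.1301]
force [-3.6795  0.6274 21.4579]
torque [0.2575 0.9072 0.0557]
q6 -0.05919039522035359 yaw 98.829277302546 0.04816638579002003 14.2
```

step_arm --claw '[45,45,45,45,45,45,45,45]' --slide '[[0,0,0],[0,0,0],[0,0,0],[0,0,0],[0,0,0],[0,0,0],[0,0,0],[0,0,0]]' --twist '[[0,0,-0.03],[0,0,-0.03],[0,0,-0.03],[0,0,-0.03],[0,0,-0.03],[0,0,-0.03],[0,0,-0.03],[0,0,0]]'

```text
time_s: 15.2
position: [0.466, 0.044, 0.1301]
tcp_rot: [[-0.934, -0.356, 0.004], [-0.356, 0.934, -0.001], [-0.004, -0.002, -1.0]]
force: [-2.2, 1.6, 19.5]
opening: 0.0482
gripper_force: 62.3
```

```bash
python3 st.py
```

```text
position [0.466  0.044  0.1301]
force [-2.1712  1.6136 19.548 ]
torque [ 0.172   0.5036 -0.0822]
q6 -0.2693123281734742 yaw 110.85973668775671 0.0482108278103903 15.2
```

step_arm --claw '[45,45,45,45,45,45,45,45]' --slide '[[0,0,0.1],[0,0,0.1],[0,0,0],[0,0,0],[0,0,0],[0,0,0],[0,0,0],[0,0,0]]' --twist '[[0,0,-0.03],[0,0,-0.03],[0,0,-0.03],[0,0,-0.03],[0,0,-0.03],[0,0,-0.03],[0,0,-0.03],[0,0,-0.03]]'

```text
time_s: 16.2
position: [0.4666, 0.044, 0.1301]
tcp_rot: [[-0.823, -0.569, 0.005], [-0.569, 0.823, -0.001], [-0.004, -0.003, -1.0]]
force: [-0.4, 0.7, 18.6]
opening: 0.0483
gripper_force: 62.2
```

```bash
python3 st.py
```

```text
position [0.4666 0.044  0.1301]
force [-0.3688  0.7463 18.5726]
torque [ 0.1788  0.161  -0.074 ]
q6 -0.5099805467996588 yaw 124.64664982646511 0.04829422600378375 16.2
```

step_arm --claw '[45,45,45,45,45,45,45,45]' --slide '[[0,0,0.2],[0,0,0.2],[0,0,0],[0,0,0],[0,0,0],[0,0,0],[0,0,0],[0,0,0]]' --twist '[[0,0,-0.03],[0,0,-0.03],[0,0,-0.03],[0,0,-0.03],[0,0,-0.03],[0,0,-0.03],[0,0,-0.03],[0,0,-0.03]]'

```text
time_s: 17.2
position: [0.4672, 0.0441, 0.1301]
tcp_rot: [[-0.664, -0.748, 0.006], [-0.748, 0.664, -0.0], [-0.004, -0.005, -1.0]]
force: [-0.7, 0.9, 20.5]
opening: 0.0486
gripper_force: 62.4
```

```bash
python3 st.py
```

```text
position [0.4672 0.0441 0.1301]
force [-0.7276  0.9489 20.5352]
torque [ 0.2192  0.1177 -0.0485]
q6 -0.7499999473658593 yaw 138.39930351678623 0.04857824851043857 17.2
```

step_arm --claw '[45,45,45,45,45,45,45,45]' --slide '[[0,0,0],[0,0,0],[0,0,0],[0,0,0],[0,0,0],[0,0,0],[0,0,0],[0,0,0]]' --twist '[[0,0,-0.03],[0,0,-0.03],[0,0,-0.03],[0,0,-0.03],[0,0,-0.03],[0,0,-0.03],[0,0,-0.03],[0,0,-0.03]]'

```text
time_s: 18.2
position: [0.4673, 0.0442, 0.1301]
tcp_rot: [[-0.467, -0.884, 0.006], [-0.884, 0.467, -0.0], [-0.003, -0.006, -1.0]]
force: [-0.4, 1.5, 19.3]
opening: 0.0485
gripper_force: 62.3
```

```bash
python3 st.py
```

```text
position [0.4673 0.0442 0.1301]
force [-0.4291  1.4805 19.3051]
torque [ 0.2645  0.0746 -0.0896]
q6 -0.9899965095241308 yaw 152.15349577988786 0.04845483429712625 18.2
```

step_arm --claw '[45,45,45,45,45,45,45,45]' --slide '[[0,0,-1],[0,0,-1],[0,0,-1],[0,0,-1],[0,0,-1],[0,0,-1],[0,0,-1],[0,0,-0.5]]' --twist '[[0,0,0],[0,0,0],[0,0,0],[0,0,0],[0,0,0],[0,0,0],[0,0,0],[0,0,0]]'

```text
time_s: 19.2
position: [0.4651, 0.0438, 0.1353]
tcp_rot: [[-0.468, -0.884, 0.002], [-0.884, 0.468, -0.001], [0.0, -0.002, -1.0]]
force: [3.3, -0.4, 3.2]
opening: 0.0482
gripper_force: 60.9
```

```bash
python3 st.py
```

```text
position [0.4651 0.0438 0.1353]
force [ 3.2881 -0.3688  3.2388]
torque [ 0.0886 -0.4679  0.0116]
q6 -0.9891795457924536 yaw 152.1037064357374 0.04815488381895285 19.2
```

Back at the starting height with almost no load. Now small lifts, checking for pull.

step_arm --claw '[45,45,45,45,45,45,45,45]' --slide '[[0,0,-0.4],[0,0,-0.4],[0,0,-0.4],[0,0,-0.3],[0,0,0],[0,0,0],[0,0,0],[0,0,0]]' --twist '[[0,0,0],[0,0,0],[0,0,0],[0,0,0],[0,0,0],[0,0,0],[0,0,0],[0,0,0]]'

```text
time_s: 20.2
position: [0.4636, 0.0443, 0.1362]
tcp_rot: [[-0.468, -0.884, -0.001], [-0.884, 0.468, 0.0], [0.0, 0.001, -1.0]]
force: [-0.5, -0.0, -1.0]
opening: 0.0477
gripper_force: 61.9
```

```bash
python3 st.py
```

```text
position [0.4636 0.0443 0.1362]
force [-0.5175 -0.0087 -0.9695]
torque [ 0.0491 -0.1176 -0.0057]
q6 -0.9891820487649772 yaw 152.1240721838024 0.04774458864628796 20.2
```

step_arm --claw '[45,45,45,45,45,45,45,45]' --slide '[[0,0,-0.5],[0,0,-0.5],[0,0,-0.5],[0,0,-0.5],[0,0,0],[0,0,0],[0,0,0],[0,0,0]]' --twist '[[0,0,0],[0,0,0],[0,0,0],[0,0,0],[0,0,0],[0,0,0],[0,0,0],[0,0,0]]'

```text
time_s: 21.2
position: [0.4641, 0.0442, 0.1384]
tcp_rot: [[-0.468, -0.884, -0.0], [-0.884, 0.468, 0.0], [-0.0, 0.0, -1.0]]
force: [-0.1, -0.1, 0.2]
opening: 0.0482
gripper_force: 61.9
```

```bash
python3 st.py; python3 - <<'E'
from h import *
i,W=cloud("wrist"); save("w3.png",i)
E
```

```text
position [0.4641 0.0442 0.1384]
force [-0.0511 -0.1197  0.1734]
torque [ 0.0078  0.0159 -0.0145]
q6 -0.9891226422840657 yaw 152.11580001233776 0.04824261608342012 21.2
```

View pics/w3.png

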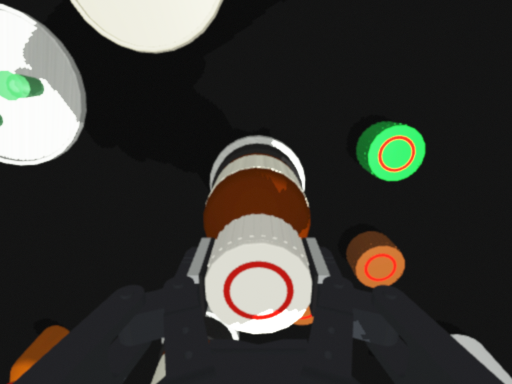

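The cap (ring at (258,290)) kept its place in the fingers while they rose 3 mm, so it is coming up freely. I'll keep lifting straight.

step_arm --claw '[45,45,45,45,45,45,45,45]' --slide '[[0,0,-1.5],[0,0,-2],[0,0,-2],[0,0,-2],[0,0,-2],[0,0,-2],[0,0,-2],[0,0,-2]]' --twist '[[0,0,0],[0,0,0],[0,0,0],[0,0,0],[0,0,0],[0,0,0],[0,0,0],[0,0,0]]'

```text
time_s: 22.25
position: [0.4642, 0.0442, 0.1541]
tcp_rot: [[-0.468, -0.884, 0.0], [-0.884, 0.468, 0.0], [-0.0, -0.0, -1.0]]
force: [-0.1, -0.1, -1.2]
opening: 0.0482
gripper_force: 61.9
```

step_arm --claw '[45,45,45,45,45,45,45,45]' --slide '[[0,0,-4],[0,0,-5],[0,0,-5],[0,0,-5],[0,0,-5],[0,0,-5],[0,0,-5],[0,0,0]]' --twist '[[0,0,0],[0,0,0],[0,0,0],[0,0,0],[0,0,0],[0,0,0],[0,0,0],[0,0,0]]'

```text
time_s: 23.25
position: [0.4645, 0.0442, 0.1884]
tcp_rot: [[-0.468, -0.884, 0.001], [-0.884, 0.468, 0.0], [-0.0, -0.001, -1.0]]
force: [-0.3, 0.3, -1.7]
opening: 0.0481
gripper_force: 61.9
```

```bash
python3 st.py; python3 - <<'E'
from h import *
i,W=cloud("side"); save("s3.png",cv2.resize(i[120:300,200:440],None,fx=3,fy=3))
E
```

```text
position [0.4645 0.0442 0.1884]
force [-0.2986  0.3097 -1.6924]
torque [-0.0446 -0.0009  0.0152]
q6 -0.9891927406307577 yaw 152.11938345279592 0.04814629543450941 23.25
```

View pics/s3.png

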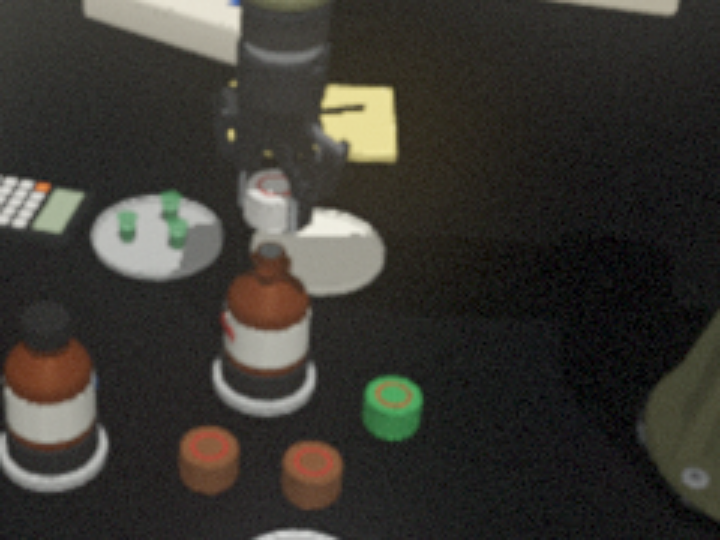

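The bottle's neck is bare at crop (270,250), and the white cap hangs in the gripper at (268,200). Now over to the dish.

step_arm --claw '[45,45,45,45,45,45,45,45]' --slide '[[18,-8,-3],[26,-13,0],[28,-14,0],[28,-14,0],[28,-14,0],[28,-14,0],[22,-10,0],[12,-5,0]]' --twist '[[0,0,0],[0,0,0],[0,0,0],[0,0,0],[0,0,0],[0,0,0],[0,0,0],[0,0,0]]'

```text
time_s: 24.3
position: [0.4563, -0.1677, 0.1906]
tcp_rot: [[-0.469, -0.883, -0.0], [-0.883, 0.469, 0.0], [-0.0, 0.0, -1.0]]
force: [0.8, 0.4, 0.4]
opening: 0.0484
gripper_force: 61.9
```

step_arm --claw '[45,45,45,45,45,45,45,45]' --slide '[[0,0,10],[0,0,25],[0,0,25],[0,0,25],[0,0,25],[0,0,20],[0,0,10],[0,0,0]]' --twist '[[0,0,0],[0,0,0],[0,0,0],[0,0,0],[0,0,0],[0,0,0],[0,0,0],[0,0,0]]'

```text
time_s: 25.3
position: [0.456, -0.1659, 0.0502]
tcp_rot: [[-0.467, -0.884, -0.002], [-0.884, 0.467, 0.001], [0.0, 0.002, -1.0]]
force: [0.1, 0.0, -0.3]
opening: 0.0482
gripper_force: 61.9
```

```bash
python3 st.py; python3 - <<'E'
from h import *
i,W=cloud("wrist"); save("w4.png",i)
m=((i.min(-1)>110)&(W[...,2]<.015)&(W[...,2]>-.01)).astype(np.uint8)
n,l,s,c=cv2.connectedComponentsWithStats(m); k=1+s[1:,4].argmax()
p=W[l==k];print(c[k],len(p),cv2.minEnclosingCircle(p[:,:2].astype(np.float32)))
E
```

```text
position [ 0.456  -0.1659  0.0502]
force [ 0.1155  0.0402 -0.325 ]
torque [-0.029  -0.0369  0.0051]
q6 -1.4340523893041293 yaw 152.165475055981 0.04817799020799501 25.3
[253.71744354 184.81488601] 18729 ((0.4594675302505493, -0.16418734192848206), 0.07363297045230865)
```

View pics/w4.png

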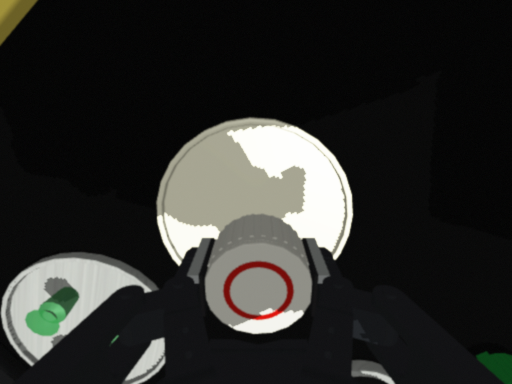

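The held cap (ring at (258,290)) is central over the white dish (centre about (255,210)), with the stopper dish clear at the left.

step_arm --claw '[45,45,45,45,45,45,45,45]' --slide '[[0,0,10],[0,0,12],[0,0,10],[0,0,6],[0,0,2],[0,0,1],[0,0,0],[0,0,0]]' --twist '[[0,0,0],[0,0,0],[0,0,0],[0,0,0],[0,0,0],[0,0,0],[0,0,0],[0,0,0]]'

```text
time_s: 26.35
position: [0.4569, -0.1668, 0.0102]
tcp_rot: [[-0.468, -0.884, 0.001], [-0.884, 0.468, -0.0], [-0.0, -0.001, -1.0]]
force: [-0.1, -0.6, -0.0]
opening: 0.0481
gripper_force: 61.9
```

step_arm --claw '[45,45,45,45,45,45,45,45]' --slide '[[0,0,0.5],[0,0,0.5],[0,0,0.5],[0,0,0.5],[0,0,0.5],[0,0,0.5],[0,0,0],[0,0,0]]' --twist '[[0,0,0],[0,0,0],[0,0,0],[0,0,0],[0,0,0],[0,0,0],[0,0,0],[0,0,0]]'

```text
time_s: 27.35
position: [0.4566, -0.1667, 0.0069]
tcp_rot: [[-0.468, -0.884, -0.0], [-0.884, 0.468, 0.0], [-0.0, 0.0, -1.0]]
force: [-0.6, -0.0, -0.7]
opening: 0.0481
gripper_force: 61.9
```

step_arm --claw '[45,45,45,45,45,45,45,45]' --slide '[[0,0,0.4],[0,0,0.4],[0,0,0.4],[0,0,0.4],[0,0,0.4],[0,0,0],[0,0,0],[0,0,0]]' --twist '[[0,0,0],[0,0,0],[0,0,0],[0,0,0],[0,0,0],[0,0,0],[0,0,0],[0,0,0]]'

```text
time_s: 28.35
position: [0.4566, -0.1667, 0.0049]
tcp_rot: [[-0.468, -0.884, 0.0], [-0.884, 0.468, -0.0], [0.0, -0.0, -1.0]]
force: [-0.1, 0.7, -0.2]
opening: 0.0482
gripper_force: 61.9
```

step_arm --claw '[45,45,45,45,45,45,45,45]' --slide '[[0,0,0.3],[0,0,0.3],[0,0,0.3],[0,0,0],[0,0,0],[0,0,0],[0,0,0],[0,0,0]]' --twist '[[0,0,0],[0,0,0],[0,0,0],[0,0,0],[0,0,0],[0,0,0],[0,0,0],[0,0,0]]'

```text
time_s: 29.35
position: [0.4567, -0.1667, 0.0042]
tcp_rot: [[-0.468, -0.884, 0.0], [-0.884, 0.468, -0.0], [-0.0, -0.0, -1.0]]
force: [-2.1, -0.0, 5.3]
opening: 0.0481
gripper_force: 62.1
```

Touchdown at about 5 N. Releasing.

step_arm --claw '[49,50,51,53,55,57,59,60]' --slide '[[0,0,0],[0,0,0],[0,0,0],[0,0,0],[0,0,0],[0,0,0],[0,0,0],[0,0,0]]' --twist '[[0,0,0],[0,0,0],[0,0,0],[0,0,0],[0,0,0],[0,0,0],[0,0,0],[0,0,0]]'

```text
time_s: 30.35
position: [0.4566, -0.1667, 0.004]
tcp_rot: [[-0.468, -0.884, -0.0], [-0.884, 0.468, 0.0], [-0.0, 0.0, -1.0]]
force: [-0.8, 0.3, -0.1]
opening: 0.0599
gripper_force: 0.0
```

step_arm --claw '[60,60,60,60,60,60,60,60]' --slide '[[0,0,-3],[0,0,-6],[0,0,-10],[0,0,-15],[0,0,-20],[0,0,-25],[0,0,-25],[0,0,-20]]' --twist '[[0,0,0],[0,0,0],[0,0,0],[0,0,0],[0,0,0],[0,0,0],[0,0,0],[0,0,0]]'

```text
time_s: 31.35
position: [0.4571, -0.1669, 0.1303]
tcp_rot: [[-0.468, -0.884, 0.002], [-0.884, 0.468, -0.001], [-0.0, -0.002, -1.0]]
force: [0.5, 0.5, -0.6]
opening: 0.0604
gripper_force: 0.0
```

```bash
python3 st.py; python3 - <<'E'
from h import *
i,W=cloud("wrist"); save("w5.png",i)
E
```

```text
position [ 0.4571 -0.1669  0.1303]
force [ 0.5191  0.4625 -0.628 ]
torque [-0.0217 -0.0279  0.0547]
q6 -1.4342620729747853 yaw 152.11705161308075 0.0603602256162239 31.35
```

View pics/w5.png

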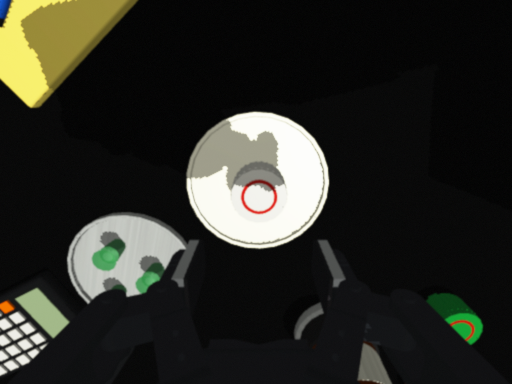

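The cap stands upright in the middle of the white dish (ring at (259,197)), and the gripper is clear of everything.

```bash
python3 -c "
from station import bot
print(bot.job_done())"
```

```text
the job is handed in; nothing more can be done
None
```

I opened the bottle and set the cap open side down in the white dish, released it and handed the job in at about 31 s; the highest force I read on the cap was about 21.5 N, and I moved nothing else on the bench.

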